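# Close up the tool chest before grinding

### The job

Close up the grey tool chest before the grinding starts, pushing with the fingertips only: first push both drawers fully home, then push the raised lid down until it lies flat on the chest. Push gently without slamming anything, never pull a drawer further out or the lid further back, do not pick anything up, leave the things in the chest and close beside it where they are, and finish with the hand clear.

Things in the scene. Friction and masses are not known exactly. Their poses are not given: they have to be found in the camera images.
- chest: Low grey steel tool chest fixed to the table, 160 mm deep (its x) by 320 mm wide (its y) by 105 mm high without its lid. Origin: centre of its underside, on the table. Its x points from the drawer fronts to the back, y to its left end, z up; its yaw varies. Two drawers side by side in the lower 66 mm, open-topped till above (floor 68 mm above the table), lid hinged at the back. With a drawer shut its front panel stands 10 mm proud of the chest.
- drawer_left (a joint): Opening of the left (chest +y) drawer along its slide, in m: 0 = shut, larger = pulled out of the chest's front (along the chest's -x). Starts between 0.03 and 0.07. Travel 0.10, stops dead at 0; slides with about 1.5 N of friction, no spring.
- drawer_right (a joint): Opening of the right (chest -y) drawer along its slide, in m: 0 = shut, larger = pulled out of the chest's front (along the chest's -x). Starts between 0.03 and 0.07. Travel 0.10, stops dead at 0; slides with about 1.5 N of friction, no spring.
- drawer_left_bar (a point): Middle of the left drawer's straight bar handle: a round horizontal steel bar, 11 mm thick and 100 mm long along the chest's y, its middle 35 mm out in front (chest -x) of the drawer's flat front panel (152 mm wide, 8 to 62 mm above the table). It moves with the drawer; 40 mm above the table, and with the drawer shut at chest x = -0.125. Pushing the bar or the panel along the chest's +x shuts the drawer.
- drawer_right_bar (a point): Middle of the right drawer's straight bar handle: a round horizontal steel bar, 11 mm thick and 100 mm long along the chest's y, its middle 35 mm out in front (chest -x) of the drawer's flat front panel (152 mm wide, 8 to 62 mm above the table). It moves with the drawer; 40 mm above the table, and with the drawer shut at chest x = -0.125. Pushing the bar or the panel along the chest's +x shuts the drawer.
- lid (a joint): Angle of the lid in rad: 0 = shut, lying flat on the chest; grows as its front edge rises (1.57 = upright). Starts between 0.8 and 1.25, leaning over the till. A stiff friction hinge (0.4 N m) holds it where it is left, so it has to be pushed all the way down; 1 to 6 N at the free edge is enough. Lid 0.3 kg.
- lid_hinge (a point): Middle of the lid's hinge axis, which runs along the chest's y at the top of its back wall: chest x = 0.080, 105 mm above the table. Fixed to the chest.
- lid_edge (a point): Middle of the lid's free edge, on its outer (upper) face: 166 mm from the hinge axis along the lid, on a plain flat panel 328 mm wide and 10 mm thick, without a handle. Its axes turn with the lid: with the lid shut it lies 115 mm above the table, at chest x = -0.086.
- bushing: Plain steel bushing, 34 mm across and 18 mm high, standing loose in the chest's till. Origin at its underside. Leave it.
- socket: Short steel socket, 24 mm across and 24 mm high, standing loose in the till. Origin at its underside. Leave it.
- spray_can: Upright spray can, 56 mm across and 150 mm high, on the table beside the chest's left end. Origin at its underside. Leave it.
- c_clamp: Steel C-clamp lying flat, about 130 x 115 x 20 mm, on the table beside the chest's right end. Leave it.
- wrench: Steel wrench 160 mm long lying flat on the table off the chest's left front corner, crosswise, under 15 mm high. Leave it.

How it is judged:
On the way, in this order (a step that is already met when the one before it is completed fails the run):
1. both drawers are fully home while the lid is still up (value of joint each of drawer_left, drawer_right below 0.004 m and value of joint lid above 0.5 rad), for 0.2 s.
2. the lid lies shut on the chest (value of joint lid below 0.04 rad), for 0.2 s.
At the end, for the whole second after the job is handed in: Both drawers within 4 mm of shut, the lid within 0.04 rad of flat and at rest, every loose thing in and close beside the chest (bushing, socket, spray can, clamp, wrench) within 30 mm of where it stood (value of joint each of drawer_left, drawer_right below 0.004 m and value of joint lid below 0.04 rad and velocity of joint lid between -0.05 and 0.05 rad/s and distance of each of bushing, socket, spray_can, c_clamp, wrench from where it was at the start of the episode below 0.03 m); the robot touches nothing.
It fails at once if a drawer is pulled further out (beyond 85 mm) (value of joint any of drawer_left, drawer_right above 0.085 m).
It fails at once if the lid is raised further (beyond 1.4 rad) (value of joint lid above 1.4 rad).
It fails at once if a drawer or the lid is slammed (drawer faster than 0.4 m/s, lid faster than 3 rad/s) (velocity of joint any of drawer_left, drawer_right below -0.4 m/s or velocity of joint lid below -3 rad/s).
It fails at once if the chest is pushed or squeezed with more than 80 N (contact force between the fingers and chest above 80 N).
It fails at once if a loose thing in or close beside the chest is picked up or shoved (moved more than 30 mm) (distance of any of bushing, socket, spray_can, c_clamp, wrench from where it was at the start of the episode above 0.03 m).
It also fails if it takes over 72 s, if anything falls off the work surface, if the arm or the gripper's body presses on something with over 40 N, if the wrist force passes 120 N, or if a joint passes its speed limit or range.

### The arm

A 6-joint arm with a two-finger parallel gripper is mounted at the origin on the work surface. World frame = base frame: x ahead of the robot, y to its left, z up, the work surface at z = 0. Lengths are in m, angles in rad, forces in N, time in s.
With the tool pointing down it reaches from about 0.25 to 0.775 m from the base axis. Payload 4 kg.
Tool frame: the origin (TCP) lies at the centre of the arm's flange, where the gripper is bolted on; the fingertips stand 199 mm ahead of it and the grasp point (between the pads) lies 180 mm ahead of it (robot.tcp_to_tips is the z of the fingertips in the tool frame, in m); z points along the fingers, y is the line along which they close (so a half turn about z gives the same grasp; the last joint's range is limited). The gripper opens to 94 mm and grips with 3 to 60 N. Pads are 16 mm wide; open, the fingers measure 119 mm over their backs; the gripper's body (75 mm by 177 mm) begins 78 mm behind the grasp point.
Start: joints at [-1.436, 0.087, 1.371, -0, 1.684, -0.103], TCP at [0.13, -0.535, 0.405] pointing down, gripper open.
Joint ranges: [-3.1, 3.1], [-0.76, 2.03], [0.27, 2.55], [-1.08, 4.22], [0.17, 2.65], [-2.57, 2.57]. Speed limits (rad/s): [2.79, 2.79, 3.14, 3.14, 3.14, 3.14].

### API

Orientations are given as [roll, pitch, yaw] about the fixed x, y, z axes, in that order (R = Rz(yaw) Ry(pitch) Rx(roll)).
In Python, from bench import robot gives the robot as it stands.
- The arm moves only by the tool play_rows, never from a script. Its arguments are lists of equal length, an entry for each row: "translation": the shift along the tool's x, y, z scaled (see below), a list of three; "twist": the turn, a rotation vector about the tool's x, y, z scaled (see below), a list of three; "gripper": the opening, from -1 (shut) to 1 (fully open). A call has 1 to 8 rows; each row shifts and turns the commanded pose from where the row before left it, along the tool's axes as they then stand; what a row does not reach is not made up. The controller multiplies each number of a shift by 0.04 m and each number of a turn by 0.1 rad. A row lasts 1/10 s, in which the tool goes at most 50 mm and 8.59 degrees, less where a joint would pass 70% of its speed; a pose out of reach is approached as far as the arm can. A call with a number of a shift or a turn outside -1 to 1 is refused whole. A call with a gripper value outside its range is refused whole. The fingers move at their own pace and stop on an object; the grip force is fixed at half the most. Time passes only in rows, so rows that do not move let the fingers close. It gives the time, the measured TCP pose, the force, the opening and the grip force at its end, in the units of the state.
- robot.get_obs(): the state, without advancing time (a new reading comes with each control period).
- robot.snapshot(name): name is "side" or "top" or "wrist"; returns the picture (384x512x3 uint8, red, green, blue); there is no depth.
- robot.camera_model(name): a dict with "camera_matrix" (3x3 intrinsics, pixels), "rvec" (rotation vector, rad) and "tvec" (3), from world to camera coordinates, as OpenCV has them. Camera axes: x right, y down, z forward; pixel columns grow to the right and rows downward; lengths in m; the calibration is good to about 2 mm. A picture is of the moment at which its call begins: read the wrist's pose just before it. camera_model takes no time and is no camera call; for the wrist camera it gives the pose at the moment of the call.
- robot.close_job(): hands the job in; it is judged then, once.
Trained networks look in the newest picture that a camera, given by its name, has taken for a name from the list of things; names that differ only in an ending like _2 or _b are one class to them, and where a whole thing is asked for, a point or a joint stands for the part that bears it (a point fixed in the world has none). Each returns a list of dicts, best first, with "score" (0 to 1); they miss things now and then, are a little off and sometimes report something else, mostly with a low value. They report only what shows in the picture. A call takes as long as a camera call.
- robot.recognise(name, camera): "centre" ([x, y, z] in m, in world coordinates, good to about 4 mm: the middle of the surface that is visible of it).
- robot.spot_point(name, camera): "centre" ([x, y, z] in m, in world coordinates, good to about 4 mm: a listed point, or the origin of a listed thing).
The state is a dict: "time": time; "joint_positions": joint angles; "qvel": joint speeds; "joint_torque": joint torques, N m; "tool_pos": TCP position; "ee_rot": TCP orientation; "wrist_force": force on the tool from outside, world axes, zero at the start; "wrist_torque": the same for the moment, N m; "width": finger opening in m; "finger_force": force on a finger pad.
Only numpy, scipy, OpenCV 4.12 (cv2) and the standard library are available. Lean on these libraries where they do the work, as an engineer would, in place of code of your own. Each camera call takes 0.05 s, during which the arm holds its last target. There are 200 camera calls.

## Working session

There is one attempt and no reset: what is moved stays moved. The work goes in short steps, Python scripts to look and compute and a tool call to move; the robot and the scene stay as the last step left them, time stands still between calls to the robot, and variables do not carry over. Pictures are saved under pics/ and viewed, at most 10 in all, crops included, and the job is handed in when it is done.

Besides the shell and the picture viewer there is one more tool, called after "Call:" as name(argument=value, ...) on one line, values as JSON. play_rows: Moves the arm, as the interface text tells. Its arguments: {"type":"object","properties":{"translation":{"type":"array","items":{"type":"array","items":{"type":"number","minimum":-1,"maximum":1}}},"twist":{"type":"array","items":{"type":"array","items":{"type":"number","minimum":-1,"maximum":1}}},"gripper":{"type":"array","items":{"type":"number"}}},"required":["translation","twist","gripper"]}

```bash
mkdir -p pics
python3 - <<'E'
from bench import robot
import cv2,numpy as np
ims=[]
for c in("top","side"):
    im=robot.snapshot(c);ims.append(im)
    for n in("drawer_left_bar","drawer_right_bar","lid_hinge","lid_edge","chest","spray_can","c_clamp","wrench","bushing","socket"):
        r=robot.spot_point(n,c)
        print(c,n,[(np.round(d["centre"],3).tolist(),round(d["score"],2)) for d in r[:2]])
cv2.imwrite("pics/a.png",cv2.resize(np.hstack(ims)[:,:,::-1],(800,300)))
o=robot.get_obs();print(o["time"],o["tool_pos"],o["ee_rot"],o["width"],robot.tcp_to_tips)
E
```

```text
top drawer_left_bar [([0.432, 0.087, 0.04], 0.91)]
top drawer_right_bar []
top lid_hinge [([0.694, -0.036, 0.104], 0.59)]
top lid_edge [([0.59, -0.019, 0.239], 0.7)]
top chest [([0.611, -0.024, -0.003], 0.56)]
top spray_can [([0.667, 0.198, 0.003], 0.62)]
top c_clamp []
top wrench [([0.542, 0.244, -0.001], 0.65)]
top bushing []
top socket []
side drawer_left_bar [([0.439, 0.088, 0.041], 0.89)]
side drawer_right_bar [([0.421, -0.07, 0.045], 0.65)]
side lid_hinge [([0.692, -0.036, 0.105], 0.97)]
side lid_edge [([0.591, -0.015, 0.238], 0.82)]
side chest [([0.612, -0.021, -0.002], 0.97), ([0.538, 0.246, -0.003], 0.26)]
side spray_can [([0.669, 0.198, -0.001], 0.62)]
side c_clamp [([0.576, -0.286, 0.001], 0.81)]
side wrench [([0.538, 0.247, -0.002], 0.89)]
side bushing [([0.652, 0.019, 0.073], 0.74)]
side socket [([0.578, -0.088, 0.072], 0.38)]
1.1 [ 0.12955082 -0.5345199   0.4047063 ] [ 3.14151171e+00 -5.36629315e-06  2.37795034e-01] 0.0940064719130932 0.1992
```

View pics/a.png

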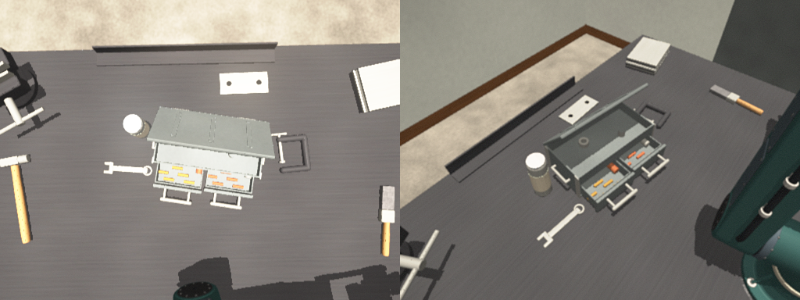

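The top view (left half) shows both drawers open toward the robot with the bars at about (175,203) and (228,205). The lid leans over the till, the can is at (135,125), the wrench at (128,168) and the clamp at (293,150). From the points, yaw ≈ -0.17, the openings are ≈ 67 and 55 mm, and the lid ≈ 0.88 rad. With the hand open, the fingers reach both bars at once.

Call:
play_rows(translation=[[0,0,0],[0,0,0],[0,0,0],[0,0,0],[0,0,0],[0,0,0]], twist=[[0,0,0.7],[0,0,0.7],[0,0,0.7],[0,0,0.7],[0,0,0.7],[0,0,0.6]], gripper=[1,1,1,1,1,1])

```text
time: 1.7
tool_pos: [0.1295, -0.5345, 0.4047]
ee_rot: [3.142, -0.0, -0.175]
wrist_force: [0.0, -0.6, -0.1]
width: 0.0942
finger_force: 0.0
```

Call:
play_rows(translation=[[0.23,-0.9,0],[0.23,-0.9,0],[0.23,-0.9,0],[0.23,-0.9,0],[0.23,-0.9,0],[0.23,-0.9,0],[0.23,-0.9,0],[0.23,-0.9,0]], twist=[[0,0,0],[0,0,0],[0,0,0],[0,0,0],[0,0,0],[0,0,0],[0,0,0],[0,0,0]], gripper=[1,1,1,1,1,1,1,1])

```text
time: 2.5
tool_pos: [0.2516, -0.2619, 0.4048]
ee_rot: [3.141, -0.001, -0.173]
wrist_force: [-0.0, -0.2, 0.4]
width: 0.0943
finger_force: 0.0
```

Call:
play_rows(translation=[[0.23,-0.9,0],[0.23,-0.9,0],[0.23,-0.9,0],[0.23,-0.9,0],[0.23,-0.9,0],[0.23,-0.9,0],[0.23,-0.9,0],[0,0,0]], twist=[[0,0,0],[0,0,0],[0,0,0],[0,0,0],[0,0,0],[0,0,0],[0,0,0],[0,0,0]], gripper=[1,1,1,1,1,1,1,1])

```text
time: 3.3
tool_pos: [0.3587, -0.023, 0.4048]
ee_rot: [-3.14, -0.0, -0.165]
wrist_force: [-0.4, -0.3, -0.8]
width: 0.0942
finger_force: 0.0
```

Call:
play_rows(translation=[[0,-0.55,0],[0,-0.55,0],[0,0,0.9],[0,0,0.9],[0,0,0.9],[0,0,0.9],[0,0,0.8],[0,0,0]], twist=[[0,0,0],[0,0,0],[0,0,0],[0,0,0],[0,0,0],[0,0,0],[0,0,0],[0,0,0]], gripper=[1,1,1,1,1,1,1,1])

```text
time: 4.1
tool_pos: [0.3632, 0.0166, 0.2244]
ee_rot: [3.14, 0.01, -0.173]
wrist_force: [-0.1, 0.2, 0.3]
width: 0.094
finger_force: 0.0
```

Run:
```python
from bench import robot
import cv2,numpy as np
im=robot.snapshot("side")
for n in("drawer_left_bar","drawer_right_bar"):
    print(n,[(np.round(d["centre"],3).tolist(),round(d["score"],2)) for d in robot.spot_point(n,"side")[:2]])
cv2.imwrite("pics/b.png",cv2.resize(im[100:300,150:450,::-1],(750,500)))
```

```text
drawer_left_bar [([0.441, 0.089, 0.04], 0.87)]
drawer_right_bar [([0.425, -0.068, 0.042], 0.81)]
```

View pics/b.png

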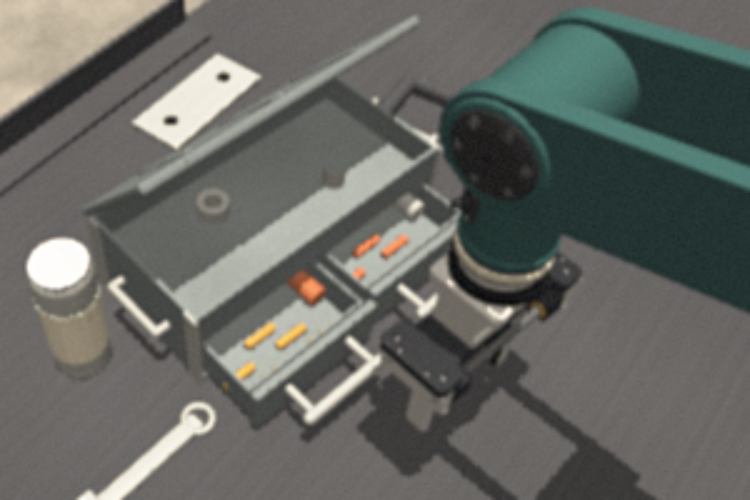

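Call:
play_rows(translation=[[0.3,0,0],[0.3,0,0],[0.3,0,0],[0.3,0,0],[0.25,0,0],[0.25,0,0],[0.25,0,0],[0.25,0,0]], twist=[[0,0,0],[0,0,0],[0,0,0],[0,0,0],[0,0,0],[0,0,0],[0,0,0],[0,0,0]], gripper=[1,1,1,1,1,1,1,1])

```text
time: 5.05
tool_pos: [0.4528, 0.0021, 0.2284]
ee_rot: [-3.141, 0.001, -0.172]
wrist_force: [-2.7, 1.3, 2.5]
width: 0.0941
finger_force: 1.9
```

Call:
play_rows(translation=[[0.12,0,0],[0.12,0,0],[0.12,0,0],[0,0,0]], twist=[[0,0,0],[0,0,0],[0,0,0],[0,0,0]], gripper=[1,1,1,1])

```text
time: 5.45
tool_pos: [0.4671, -0.0005, 0.2286]
ee_rot: [3.141, -0.002, -0.172]
wrist_force: [0.2, 1.4, 0.1]
width: 0.0942
finger_force: 0.3
```

Call:
play_rows(translation=[[0.06,0,0],[0.06,0,0],[0.06,0,0]], twist=[[0,0,0],[0,0,0],[0,0,0]], gripper=[1,1,1])

```text
time: 5.75
tool_pos: [0.4735, -0.0016, 0.2286]
ee_rot: [3.141, 0.0, -0.172]
wrist_force: [-3.4, -0.2, -0.1]
width: 0.0939
finger_force: 1.6
```

Call:
play_rows(translation=[[0.04,0,0],[0,0,0]], twist=[[0,0,0],[0,0,0]], gripper=[1,1])

```text
time: 5.95
tool_pos: [0.4744, -0.0018, 0.2285]
ee_rot: [3.141, 0.004, -0.171]
wrist_force: [-6.9, 0.7, 4.3]
width: 0.0939
finger_force: 3.5
```

Call:
play_rows(translation=[[0.04,0,0],[0,0,0]], twist=[[0,0,0],[0,0,0]], gripper=[1,1])

```text
time: 6.15
tool_pos: [0.4752, -0.0018, 0.2285]
ee_rot: [3.141, 0.007, -0.171]
wrist_force: [-10.8, 1.1, 7.0]
width: 0.0938
finger_force: 5.4
```

Call:
play_rows(translation=[[0.04,0,0],[0,0,0]], twist=[[0,0,0],[0,0,0]], gripper=[1,1])

```text
time: 6.35
tool_pos: [0.476, -0.002, 0.2285]
ee_rot: [3.141, 0.011, -0.17]
wrist_force: [-14.3, 1.5, 9.6]
width: 0.0939
finger_force: 7.3
```

Run:
```python
from bench import robot
import cv2,numpy as np
print(robot.get_obs()["wrist_torque"])
im=robot.snapshot("side")
for n in("drawer_left_bar","drawer_right_bar"):
    print(n,[(np.round(d["centre"],3).tolist(),round(d["score"],2)) for d in robot.spot_point(n,"side")[:2]])
cv2.imwrite("pics/c.png",cv2.resize(im[100:300,150:450,::-1],(750,500)))
```

```text
[0.86456334 2.57604822 0.62732518]
drawer_left_bar [([0.504, 0.076, 0.041], 0.84)]
drawer_right_bar [([0.477, -0.076, 0.043], 0.56)]
```

View pics/c.png

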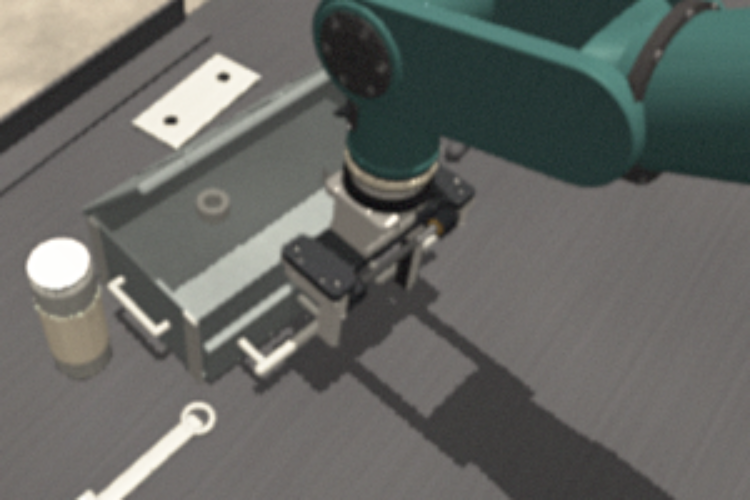

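The left finger carries nearly all the load, from the wrist moment, so I'll yaw a little to seat the right drawer too.

Call:
play_rows(translation=[[0,0,0],[0,0,0],[0,0,0],[0,0,0]], twist=[[0,0,-0.2],[0,0,-0.2],[0,0,-0.2],[0,0,0]], gripper=[1,1,1,1])

```text
time: 6.9
tool_pos: [0.4747, -0.0021, 0.2282]
ee_rot: [3.141, 0.016, -0.115]
wrist_force: [-17.8, 3.2, 14.1]
width: 0.094
finger_force: 9.7
```

Run:
```python
from bench import robot
o=robot.get_obs();print(o["wrist_torque"],o["wrist_force"],o["ee_rot"])
```

```text
[-0.0744322   3.5409253  -1.05881011] [-17.81343261   3.20924695  14.08464388] [ 3.14069838  0.0155482  -0.11450903]
```

Call:
play_rows(translation=[[-0.2,0,0],[-0.3,0,0],[-0.5,0,0],[-0.5,0,0],[0,0,-0.8],[0,0,-0.8],[0,0,-0.8],[0,0,-0.8]], twist=[[0,0,0],[0,0,0],[0,0,0],[0,0,0],[0,0,0.3],[0,0,0.3],[0,0,0],[0,0,0]], gripper=[1,1,1,1,1,1,1,1])

```text
time: 7.7
tool_pos: [0.4185, 0.0042, 0.3584]
ee_rot: [3.141, -0.003, -0.172]
wrist_force: [0.7, -0.7, 0.7]
width: 0.0942
finger_force: 0.0
```

Call:
play_rows(translation=[[0,0,-0.9],[0,0,-0.9],[0,0,-0.9],[0,0,-0.4],[0,0,0]], twist=[[0,0,0],[0,0,0],[0,0,0],[0,0,0],[0,0,0]], gripper=[1,1,1,1,1])

```text
time: 8.2
tool_pos: [0.4186, 0.0042, 0.4843]
ee_rot: [-3.142, -0.009, -0.172]
wrist_force: [0.1, 0.7, -0.5]
width: 0.0943
finger_force: 0.0
```

Run:
```python
from bench import robot
import numpy as np
for c in("side","top"):
  robot.snapshot(c)
  for n in("drawer_left_bar","drawer_right_bar","lid_edge"):
    print(c,n,[(np.round(d["centre"],3).tolist(),round(d["score"],2)) for d in robot.spot_point(n,c)[:1]])
o=robot.get_obs();print(o["tool_pos"],o["ee_rot"],o["wrist_force"])
```

```text
side drawer_left_bar [([0.503, 0.081, 0.041], 0.96)]
side drawer_right_bar [([0.479, -0.075, 0.046], 0.72)]
side lid_edge [([0.592, -0.017, 0.237], 0.76)]
top drawer_left_bar [([0.5, 0.074, 0.04], 0.96)]
top drawer_right_bar [([0.474, -0.08, 0.041], 0.76)]
top lid_edge [([0.589, -0.02, 0.239], 0.83)]
[0.41868516 0.00430053 0.47945957] [ 3.14139217e+00  2.05120968e-03 -1.72219307e-01] [0.14399636 0.7110842  0.79032507]
```

Call:
play_rows(translation=[[0.75,0,0],[0.75,0,0],[0.75,0,0],[0.75,0,0],[0.75,0,0],[0.75,0,0],[0.75,0,0],[0,0,0]], twist=[[0,0,0],[0,0,0],[0,0,0],[0,0,0],[0,0,0],[0,0,0],[0,0,0],[0,0,0]], gripper=[1,1,1,1,1,1,1,1])

```text
time: 9.4
tool_pos: [0.6285, -0.0325, 0.4767]
ee_rot: [3.141, 0.005, -0.173]
wrist_force: [-0.8, -0.1, -1.2]
width: 0.0938
finger_force: 0.0
```

Call:
play_rows(translation=[[0,0,0.3],[0,0,0.3],[0,0,0.2],[0,0,0]], twist=[[0,0,0],[0,0,0],[0,0,0],[0,0,0]], gripper=[1,1,1,1])

```text
time: 9.8
tool_pos: [0.6246, -0.0314, 0.4467]
ee_rot: [3.141, 0.003, -0.172]
wrist_force: [0.4, -0.2, 0.0]
width: 0.0939
finger_force: 0.0
```

Call:
play_rows(translation=[[0,0,0.3],[-0.16,0,0.1],[-0.16,0,0.1],[-0.15,0,0.12],[-0.15,0,0.12],[-0.14,0,0.13],[-0.14,0,0.13],[0,0,0]], twist=[[0,0,0],[0,0,0],[0,0,0],[0,0,0],[0,0,0],[0,0,0],[0,0,0],[0,0,0]], gripper=[1,1,1,1,1,1,1,1])

```text
time: 10.6
tool_pos: [0.5893, -0.0253, 0.4078]
ee_rot: [3.142, 0.002, -0.172]
wrist_force: [0.1, -0.1, 0.5]
width: 0.0939
finger_force: 0.1
```

Run:
```python
from bench import robot
import cv2,numpy as np
im=robot.snapshot("side")
print([(np.round(d["centre"],3).tolist(),round(d["score"],2)) for d in robot.spot_point("lid_edge","side")[:1]])
cv2.imwrite("pics/d.png",cv2.resize(im[60:300,150:450,::-1],(750,600)))
```

```text
[([0.568, -0.013, 0.218], 0.92)]
```

View pics/d.png

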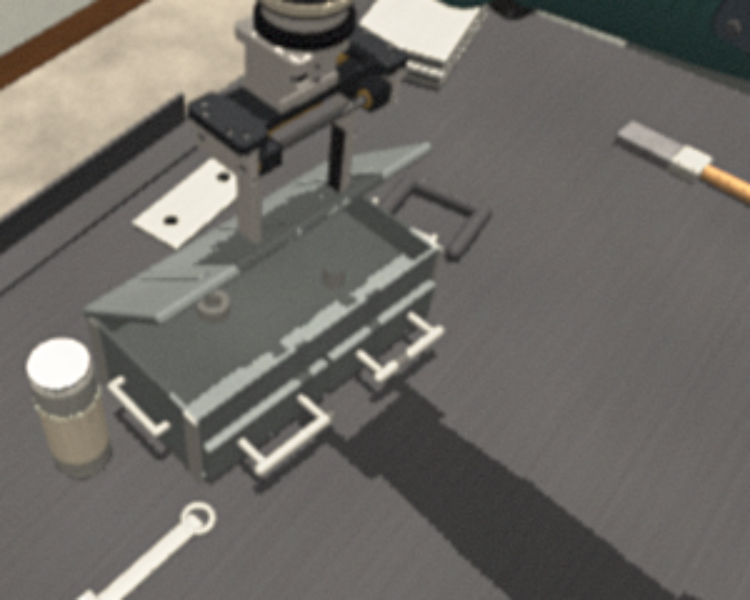

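The lid is following the fingertips as planned. Its edge now reads 0.218 m high, so θ ≈ 0.68, and both drawers look shut.

Call:
play_rows(translation=[[-0.12,0,0.14],[-0.12,0,0.14],[-0.11,0,0.16],[-0.11,0,0.16],[-0.09,0,0.17],[-0.09,0,0.17],[-0.07,0,0.17],[-0.07,0,0.17]], twist=[[0,0,0],[0,0,0],[0,0,0],[0,0,0],[0,0,0],[0,0,0],[0,0,0],[0,0,0]], gripper=[1,1,1,1,1,1,1,1])

```text
time: 11.5
tool_pos: [0.559, -0.0201, 0.3568]
ee_rot: [3.141, 0.001, -0.172]
wrist_force: [-0.4, -1.2, 1.1]
width: 0.0942
finger_force: 0.5
```

Call:
play_rows(translation=[[-0.05,0,0.16],[-0.05,0,0.16],[-0.04,0,0.15],[-0.04,0,0.15],[0,0,0]], twist=[[0,0,0],[0,0,0],[0,0,0],[0,0,0],[0,0,0]], gripper=[1,1,1,1,1])

```text
time: 12.0
tool_pos: [0.552, -0.0188, 0.3314]
ee_rot: [-3.141, 0.002, -0.172]
wrist_force: [0.9, -1.1, -0.4]
width: 0.0941
finger_force: 0.0
```

Call:
play_rows(translation=[[0,0,0.12],[0,0,0.1],[0,0,0.1],[0,0,0]], twist=[[0,0,0],[0,0,0],[0,0,0],[0,0,0]], gripper=[1,1,1,1])

```text
time: 12.4
tool_pos: [0.5522, -0.0189, 0.319]
ee_rot: [3.142, 0.001, -0.172]
wrist_force: [-0.1, 0.4, -0.4]
width: 0.0938
finger_force: 0.0
```

Call:
play_rows(translation=[[0,0,0.05],[0,0,0.05],[0,0,0]], twist=[[0,0,0],[0,0,0],[0,0,0]], gripper=[1,1,1])

```text
time: 12.7
tool_pos: [0.5523, -0.0189, 0.3156]
ee_rot: [3.142, 0.0, -0.172]
wrist_force: [-0.1, -0.6, 0.1]
width: 0.0942
finger_force: 0.0
```

Call:
play_rows(translation=[[0,0,0.05],[0,0,0.05],[0,0,0]], twist=[[0,0,0],[0,0,0],[0,0,0]], gripper=[1,1,1])

```text
time: 13.0
tool_pos: [0.5522, -0.0189, 0.3144]
ee_rot: [3.142, -0.002, -0.172]
wrist_force: [-4.2, -0.1, 9.1]
width: 0.0943
finger_force: 4.5
```

Run:
```python
from bench import robot
import cv2,numpy as np
im=robot.snapshot("side")
print([(np.round(d["centre"],3).tolist(),round(d["score"],2)) for d in robot.spot_point("lid_edge","side")[:1]])
cv2.imwrite("pics/e.png",cv2.resize(im[60:300,150:450,::-1],(750,600)))
```

```text
[([0.526, -0.009, 0.116], 0.88)]
```

View pics/e.png

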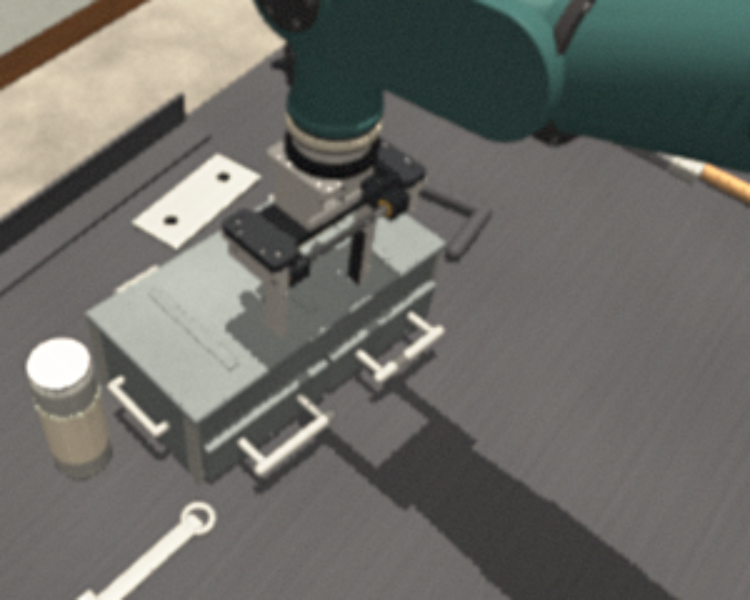

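The lid lies flat (edge at z 0.116, against 0.115 when shut) with 9 N of contact, and both bars look home. I'll press slightly more, then lift straight off.

Call:
play_rows(translation=[[0,0,0.05],[0,0,0],[0,0,0],[0,0,0]], twist=[[0,0,0],[0,0,0],[0,0,0],[0,0,0]], gripper=[1,1,1,1])

```text
time: 13.5
tool_pos: [0.552, -0.0189, 0.3143]
ee_rot: [3.141, -0.003, -0.172]
wrist_force: [-6.9, 0.7, 16.3]
width: 0.0937
finger_force: 7.7
```

Call:
play_rows(translation=[[0,0,-0.2],[0,0,-0.5],[0,0,-0.7],[0,0,-0.7],[0,0,-0.5],[0,0,0],[0,0,0],[0,0,0]], twist=[[0,0,0],[0,0,0],[0,0,0],[0,0,0],[0,0,0],[0,0,0],[0,0,0],[0,0,0]], gripper=[1,1,1,1,1,1,1,1])

```text
time: 14.3
tool_pos: [0.5521, -0.0189, 0.4117]
ee_rot: [3.141, 0.003, -0.172]
wrist_force: [0.2, -0.0, 0.3]
width: 0.094
finger_force: 0.0
```

Run:
```python
from bench import robot
import cv2,numpy as np
im=robot.snapshot("side")
for n in("lid_edge","drawer_left_bar","drawer_right_bar","spray_can","wrench","c_clamp"):
    print(n,[(np.round(d["centre"],3).tolist(),round(d["score"],2)) for d in robot.spot_point(n,"side")[:1]])
o=robot.get_obs();print(o["tool_pos"],o["wrist_force"])
```

```text
lid_edge [([0.529, -0.008, 0.116], 0.83)]
drawer_left_bar [([0.501, 0.078, 0.04], 0.79)]
drawer_right_bar [([0.477, -0.08, 0.044], 0.59)]
spray_can [([0.667, 0.199, 0.004], 0.65)]
wrench [([0.542, 0.245, -0.004], 0.72)]
c_clamp [([0.576, -0.29, -0.0], 0.68)]
[ 0.55225779 -0.01891863  0.41332727] [0.99385475 0.15614287 0.51112466]
```

```bash
python3 -c "
from bench import robot
print(robot.close_job())"
```

```text
the job is handed in; nothing more can be done
None
```

I pushed both drawers home and then pushed the lid flat. The can, wrench and clamp read where they started, the bushing and socket were not checked after the lid closed, the hand is clear, and the job is handed in; it returned no verdict.

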